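# Snap the leatherworker's hand tools back into the spring clips of the bench rack

## Task

The slim awl and the thick edge burnisher lie on the bench. Press each one sideways into the empty pair of spring clips that fits its handle until it has snapped fully home in both clips of the pair and rests on the seats, then let go; either end may point forward. Leave the tool that is already clipped in the rack, the thread spool, the glue jar and the wax block where they are.

Things in the scene. Friction and masses are not known exactly. Their poses are not given: they have to be found in the camera images.
- awl: Slim awl: round wooden handle 16 mm thick, straight for 100 mm, with square collars (10 mm long, 22 mm across) beyond each end (x -60 to -50, 50 to 60 mm); in front a steel spike out to x = 107 mm. Origin on the handle's axis midway between the collars; x towards the working end. It lies on its collars, axis level 11 mm above the bench, any side up. About 0.07 kg.
- burnisher: Thick edge burnisher: round wooden handle 26 mm thick, straight for 100 mm, with square collars (10 mm long, 32 mm across) beyond each end (x -60 to -50, 50 to 60 mm); in front a grooved dark head 24 mm thick out to x = 99 mm. Origin on the handle's axis midway between the collars; x towards the working end. It lies on its collars, axis level 16 mm above the bench, any side up. About 0.11 kg.
- rack: Fixed wooden rack board, 110 mm (x) by 290 mm (y) by 12 mm thick, origin at the centre of its underside on the bench. It carries three pairs of spring clips in a row along its y, 90 mm apart; which pair is where varies.
- slim_clips: Two upward-opening steel spring clips, one behind the other (10 mm wide, centred at x = -30 and +30 mm; between them nothing is higher than 4 mm, so fingers may reach down), for a 16 mm handle lying along x. Origin: centre of the underside, on the board's top; z up. The flared entry ends 80 mm up and guides a handle up to about 6 mm off in y.
- thick_clips: Two upward-opening steel spring clips, one behind the other (10 mm wide, centred at x = -30 and +30 mm; between them nothing is higher than 4 mm, so fingers may reach down), for a 26 mm handle lying along x. Origin: centre of the underside, on the board's top; z up. The flared entry ends 82 mm up and guides a handle up to about 6 mm off in y.
- slim_clips_seat (a point): Where the origin of the awl belongs: on the seated handle's axis, midway between the two clips, 60 mm above the board's top; x along the tool; 15 mm of play either way along x. Pressed straight down, the handle spreads the sprung leaves (gap between lips 9.6 mm at rest) and they snap back over it, at 5 to 13 N; then it rests on flat seats.
- thick_clips_seat (a point): Where the origin of the burnisher belongs: on the seated handle's axis, midway between the two clips, 60 mm above the board's top; x along the tool; 15 mm of play either way along x. Pressed straight down, the handle spreads the sprung leaves (gap between lips 18.5 mm at rest) and they snap back over it, at 5 to 13 N; then it rests on flat seats.
- medium_clips: The third pair of clips (anywhere in the row), for a 21 mm handle; already taken by the creaser. Origin: centre of its underside, on the board's top; x along the tool.
- creaser: Creaser with a dark 21 mm wooden handle and a small flat steel blade, already clipped in the medium_clips pair; not to be disturbed. Origin on the handle's axis midway between its collars.
- spool: Cream thread spool, 40 mm across, 60 mm tall, standing; origin at the centre of its underside. Bystander.
- glue_jar: White closed jar, 56 mm across, 70 mm tall; origin at the centre of its underside. Bystander.
- wax: Block of yellow wax, 45 x 60 x 22 mm; origin at the centre of its underside. Bystander.
Not all that is in view belongs to the job. What is shaped like the burnisher but blue is not meant. What is shaped like the awl but pink is not meant.

How it is judged:
By the outcome, as a careful person would: the job done as asked, in the order asked, and still so for the second after the job is handed in, with the robot touching nothing.
It also fails if it takes over 56 s, if anything falls off the work surface, if the arm or the gripper's body presses on something with over 40 N, if the wrist force passes 120 N, or if a joint passes its speed limit or range.

## Robot

A 7-joint arm with a two-finger parallel gripper is mounted at the origin on the work surface. World frame = base frame: x ahead of the robot, y to its left, z up, the work surface at z = 0. Lengths are in m, angles in rad, forces in N, time in s.
With the tool pointing down it reaches from about 0.4 to 0.875 m from the base axis. Payload 19.3 kg.
Tool frame: the origin (TCP) lies midway between the tips of the shut fingers; the grasp point (between the pads) lies 19 mm behind it; z points along the fingers, y is the direction in which the jaws open and shut (so a half turn about z gives the same grasp; the last joint's range is limited). The gripper opens to 85 mm and grips with 20 to 120 N. Pads are 22 mm wide; open, the fingers measure 114 mm over their backs; the gripper's body (76 mm by 85 mm) begins 54 mm behind the grasp point. The pads swing forward as they close: fully open they stand 13 mm farther back than shut.
Start: joints at [1.149, 0.521, -0.036, 1.599, 0.021, 1.021, -0.113], TCP at [0.215, -0.587, 0.209] pointing down, gripper open.
Joint ranges: [-2.91, 2.91], [-0.3, 2.13], [-1.5, 1.42], [0.17, 2.43], [-1.26, 4.41], [0.16, 1.93], [-2.52, 2.52]. Speed limits (rad/s): [1.89, 1.89, 2.39, 2.39, 3.01, 3.01, 3.01].

## Interface

Orientations are given as [roll, pitch, yaw] about the fixed x, y, z axes, in that order (R = Rz(yaw) Ry(pitch) Rx(roll)).
In Python, from workcell import bot gives the robot as it stands.
- The arm moves only by the tool servo_tool, never from a script. Its argument "plan" is a list of rows, each a list of 5 numbers: the shift along the world's x, y, z in mm, then the turn about the world's z in rad, then the gripper's target within -1 to 1 (shut at 1, half-way at 0, fully open at -1). In form: [[tx, ty, tz, yaw, jaw], ...]. A call has exactly 10 rows; each row is the pose to reach, as a shift and turn from the pose commanded when the call began; what a row does not reach only later rows make up. A row lasts 1/12 s, in which the tool goes at most 41.7 mm and 7.16 degrees, less where a joint would pass 70% of its speed; a pose out of reach is approached as far as the arm can. A call with a gripper value outside its range is refused whole. The fingers move at their own pace and stop on an object; "squeeze" is the grip in N (left out, the last holds). Time passes only in rows, so rows that repeat a pose let the fingers close, or fill a call up. It gives the time, the measured TCP pose, the force and the opening at its end, in the units of the state.
- bot.observe(): the state, without advancing time (a new reading comes with each control period).
- bot.grab_frame(name): name is "side" or "top" or "wrist"; returns the picture (400x640x3 uint8, blue, green, red); there is no depth.
- bot.calibration(name): a dict with "fx", "fy", "cx", "cy" (pixels), "k1" (the pictures are not rectified: a ray, as slopes to the right and down, at radius r is drawn at 1 + k1 r^2 times it, then the intrinsics apply), "T" (4x4, takes a point from camera to world coordinates). Camera axes: x right, y down, z forward; pixel columns grow to the right and rows downward; lengths in m; the calibration is good to about 2 mm. A picture is of the moment at which its call begins: read the wrist's pose just before it. calibration takes no time and is no camera call; for the wrist camera it gives the pose at the moment of the call.
- bot.job_done(): hands the job in, once; it reports no verdict.
The state is a dict: "clock": time; "qpos": joint angles; "qd": joint speeds; "joint_efforts": joint torques, N m; "position": TCP position; "tool_rot": TCP orientation; "force": force on the tool from outside, world axes, zero at the start; "moment": the same for the moment, N m; "grip_width": finger opening in m.
Only numpy, scipy, OpenCV 4.12 (cv2) and the standard library are available. Lean on these libraries where they do the work, as an engineer would, in place of code of your own. Each camera call takes 0.05 s, during which the arm holds its last target.

## Working session

There is one attempt and no reset: what is moved stays moved. The work goes in short steps, Python scripts to look and compute and a tool call to move; the robot and the scene stay as the last step left them, time stands still between calls to the robot, and variables do not carry over. Pictures are saved under pics/ and viewed, and the job is handed in when it is done.

Besides the shell and the picture viewer there is one more tool, called after "Call:" by a JSON object that holds its "name" and its "arguments". servo_tool: Moves the arm, as the interface text tells. Its arguments: {"type":"object","properties":{"plan":{"type":"array","items":{"type":"array","items":{"type":"number"}}},"squeeze":{"type":"number"}},"required":["plan"]}

```bash
mkdir -p pics; ls; python3 - <<'E'
from workcell import bot
import cv2,numpy as np
print(bot.observe())
for n in ["top","side"]:
    cv2.imwrite(f"pics/{n}0.png",bot.grab_frame(n)); c=bot.calibration(n); print(n,{k:(np.round(v,4).tolist()) for k,v in c.items()})
E
```

```text
pics
{'clock': 0.0, 'qpos': array([ 1.14879786,  0.52206357, -0.03632769,  1.59999733,  0.02116341,
        1.02109338, -0.11284719]), 'qd': array([-0.00038055,  0.00090286, -0.00043301, -0.00149133, -0.00170187,
       -0.0004631 , -0.00088749]), 'joint_efforts': array([ 1.89317703e-03, -9.27101898e+01,  1.98152415e+00, -3.69931054e+01,
        1.80624286e-02,  8.25020252e-03, -2.63600282e-05]), 'position': array([ 0.2152152 , -0.58638936,  0.20889868]), 'tool_rot': array([-3.14041548e+00,  5.25885560e-05,  3.51722253e-01]), 'force': array([-0.37865403, -0.22049563, -0.39801399]), 'moment': array([ 0.01089127,  0.03960624, -0.00656365]), 'grip_width': 0.08514322309891788}
top {'fx': 478.1697, 'fy': 478.1697, 'cx': 320.4038, 'cy': 195.9089, 'k1': 0.0402, 'T': [[0.0034, -0.99, 0.1408, 0.3637], [-1.0, -0.0023, 0.0081, -0.0395], [-0.0077, -0.1408, -0.99, 1.3891], [0.0, 0.0, 0.0, 1.0]]}
side {'fx': 383.0046, 'fy': 383.0046, 'cx': 320.1403, 'cy': 198.794, 'k1': -0.0367, 'T': [[0.9998, -0.0138, 0.0152, 0.5301], [-0.0205, -0.6276, 0.7783, -0.7526], [-0.0012, -0.7784, -0.6278, 0.6548], [0.0, 0.0, 0.0, 1.0]]}
```

View pics/top0.png

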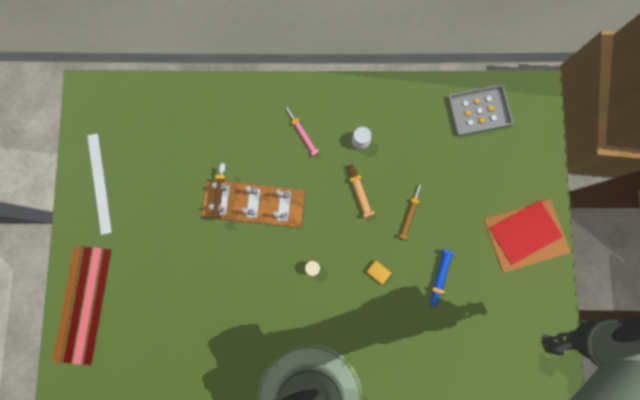

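View pics/side0.png

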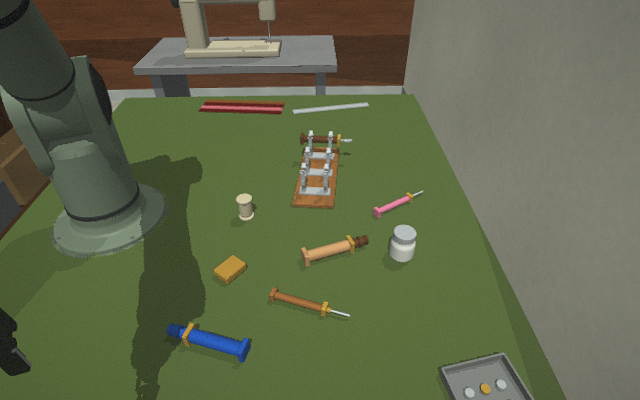

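Both tools, the rack and the distractors are visible. The awl is at about (410,213) in the top view, the burnisher at (360,192) and the rack at (253,204), with the creaser in its left pair. I'll zoom in.

```bash
python3 - <<'E'
import cv2
t=cv2.imread("pics/top0.png");s=cv2.imread("pics/side0.png")
a=cv2.resize(t[155:245,190:320],None,fx=6,fy=6,interpolation=cv2.INTER_CUBIC);cv2.imwrite("pics/z1.png",a)
b=cv2.resize(t[155:245,335:435],None,fx=6,fy=6,interpolation=cv2.INTER_CUBIC);cv2.imwrite("pics/z2.png",b)
c=cv2.resize(s[120:215,270:370],None,fx=6,fy=6,interpolation=cv2.INTER_CUBIC);cv2.imwrite("pics/z3.png",c)
E
```

```text
(no output)
```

View pics/z1.png

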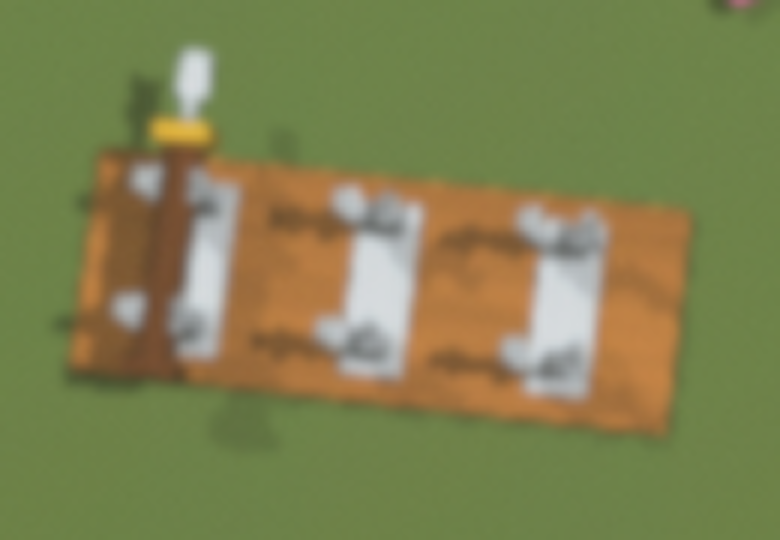

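View pics/z2.png

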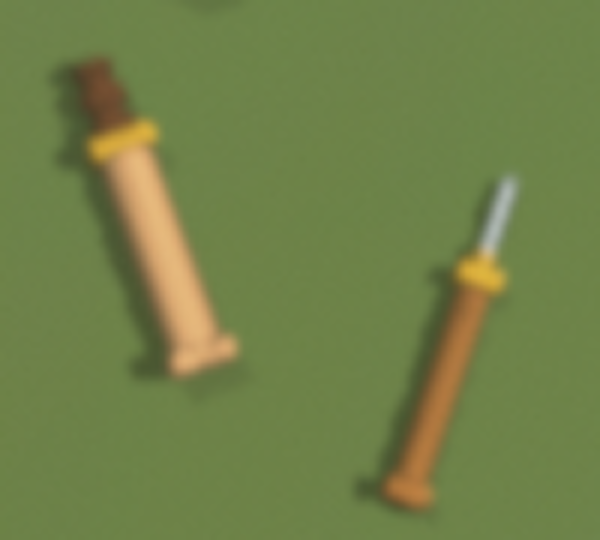

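View pics/z3.png

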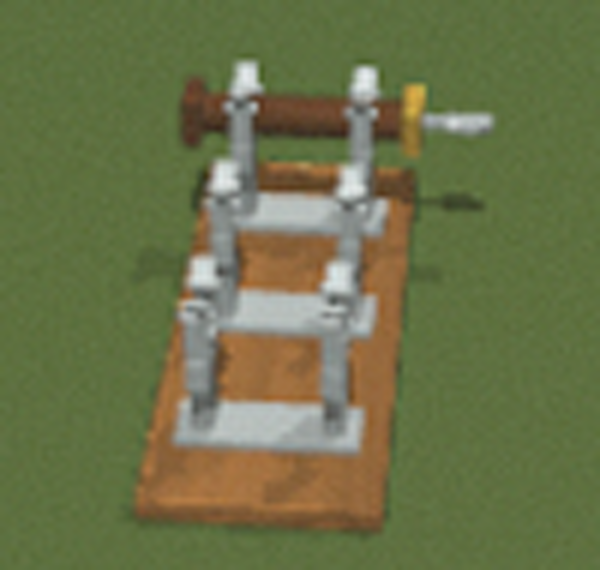

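```bash
cat > h.py <<'E'
import numpy as np, cv2
from workcell import bot
def ray(name,uv,c=None):
    c=c or bot.calibration(name); T=np.array(c["T"])
    d=(np.array(uv,float)-[c["cx"],c["cy"]])/[c["fx"],c["fy"]]
    s=d.copy()
    for _ in range(20): s=d/(1+c["k1"]*(s@s))
    return T[:3,3],T[:3,:3]@[s[0],s[1],1]
def pix(name,uv,z,c=None):
    o,d=ray(name,uv,c); return o+d*(z-o[2])/d[2]
def proj(name,P,c=None):
    c=c or bot.calibration(name); T=np.array(c["T"])
    p=T[:3,:3].T@(np.array(P)-T[:3,3]); s=p[:2]/p[2]; s=s*(1+c["k1"]*(s@s))
    return s*[c["fx"],c["fy"]]+[c["cx"],c["cy"]]
E
python3 - <<'E'
from h import *
f=lambda z,o:np.array(z)/6+o-0.42
o1=np.array([190,155]);o2=np.array([335,155])
C=[pix("top",f(z,o1),.012) for z in [(100,150),(692,208),(667,435),(70,372)]]
print(np.round(C,4)); print(np.mean(C,0))
for a,b in zip(C,C[1:]+C[:1]): d=b-a; print(np.linalg.norm(d),np.degrees(np.arctan2(d[1],d[0])))
for n,a,b,z in [("burn",(204,355),(124,141),.025),("awl",(409,493),(481,273),.016)]:
    A=pix("top",f(a,o2),z);B=pix("top",f(b,o2),z);d=B-A
    print(n,A,B,(A+B)/2,np.linalg.norm(d),np.degrees(np.arctan2(d[1],d[0])))
for n,uv,z in[("spool",(313,268),.06),("jar",(362,135),.07),("wax",(379,272),.022)]: print(n,pix("top",uv,z))
E
```

```text
[[0.6069 0.3055 0.012 ]
 [0.579  0.017  0.012 ]
 [0.4686 0.0281 0.012 ]
 [0.4984 0.3159 0.012 ]]
[0.53825743 0.16662959 0.012     ]
0.2898343635262239 -95.52303576175308
0.1109578823574468 174.24729886931726
0.2892784025930119 84.09684412505963
0.10903789495656606 -5.46126037176907
burn [ 0.50642843 -0.1664223   0.025     ] [ 0.61004438 -0.128999    0.025     ] [ 0.55823641 -0.14771065  0.025     ] 0.11016700587261079 19.858357072768577
awl [ 0.44163781 -0.2639774   0.016     ] [ 0.54743555 -0.30076154  0.016     ] [ 0.49453668 -0.28236947  0.016     ] 0.11200997505821275 -19.17172218510773
spool [ 0.35266982 -0.00896454  0.06      ]
jar [ 0.72586106 -0.14594601  0.07      ]
wax [ 0.34200457 -0.19410551  0.022     ]
```

Rack centre is at about (0.538, 0.167) with yaw −5.6°. The awl is at (0.4945, −0.282), yaw −19.2°, and the burnisher at (0.558, −0.148), yaw +19.9°. I'll move over the awl.

Call:
{"name": "servo_tool", "arguments": {"plan": [[40,42,0,-0.1,-1],[80,84,0,-0.2,-1],[120,126,0,-0.3,-1],[160,168,0,-0.4,-1],[200,210,0,-0.5,-1],[240,252,-5,-0.6,-1],[265,285,-15,-0.67,-1],[279,304,-29,-0.687,-1],[279,304,-29,-0.687,-1],[279,304,-29,-0.687,-1]], "squeeze": 100}}

```text
clock: 0.93
position: [0.4954, -0.2806, 0.1801]
tool_rot: [-3.141, 0.0, -0.335]
force: [0.7, -1.0, -0.4]
grip_width: 0.0856
```

```bash
python3 - <<'E'
from h import *
print(bot.observe()["position"],bot.observe()["tool_rot"])
c=bot.calibration("wrist")
cv2.imwrite("pics/w1.png",bot.grab_frame("wrist"));print({k:(np.round(v,4).tolist()) for k,v in c.items()})
for P in [(.49454,-.28237,.011),(.4416,-.264,.011),(.5474,-.3008,.011)]: print(proj("wrist",P,c))
E
```

```text
[ 0.49541357 -0.28062684  0.18005092] [-3.14144273e+00  1.40843836e-04 -3.35031204e-01]
{'fx': 315.8445, 'fy': 315.8445, 'cx': 318.012, 'cy': 195.2041, 'k1': -0.0395, 'T': [[-0.3284, -0.9087, -0.2578, 0.5605], [-0.9445, 0.316, 0.0895, -0.3031], [0.0002, 0.2729, -0.962, 0.3457], [0.0, 0.0, 0.0, 1.0]]}
[319.87863193 172.21500612]
[319.82888466 220.99544764]
[320.00909773 119.06624665]
```

View pics/w1.png

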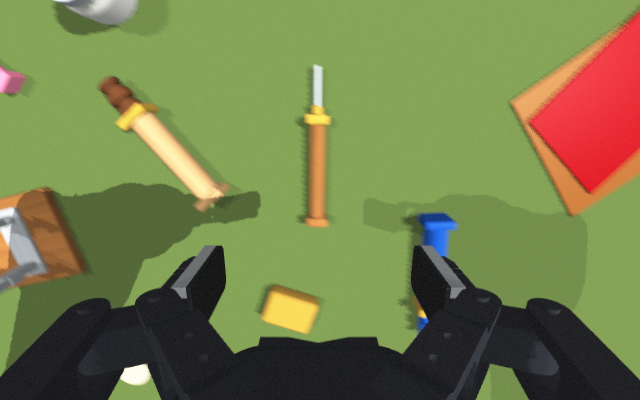

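```bash
python3 - <<'E'
from h import *
c=bot.calibration("wrist")
for n,a,b,z in [("burn",(210,194),(132,117),.016),("awl",(317,221),(317.5,119),.011)]:
    A=pix("wrist",a,z,c);B=pix("wrist",b,z,c);d=B-A
    print(n,(A+B)/2,np.linalg.norm(d),np.degrees(np.arctan2(d[1],d[0])))
E
```

```text
burn [ 0.56707266 -0.13217458  0.016     ] 0.11040232140775919 23.26406590774481
awl [ 0.50082573 -0.27158556  0.011     ] 0.1115708770174198 -19.028147395006844
```

```bash
python3 - <<'E'
from h import *
o=bot.observe();print(o["clock"],o["position"],o["tool_rot"])
c=bot.calibration("wrist");print(c["T"])
im=bot.grab_frame("wrist");cv2.imwrite("pics/w2.png",im)
print(np.abs(im.astype(int)-cv2.imread("pics/w1.png")).mean())
for n,a,b,z in [("burn",(210,194),(132,117),.016),("awl",(317,221),(317.5,119),.011)]:
    A=pix("wrist",a,z,c);B=pix("wrist",b,z,c);d=B-A
    print(n,(A+B)/2,np.linalg.norm(d),np.degrees(np.arctan2(d[1],d[0])))
o=bot.observe();print(o["position"],o["tool_rot"])
E
```

```text
0.9833 [ 0.50029967 -0.27310549  0.17845079] [-3.13744086e+00  7.35454012e-04 -3.27034786e-01]
[[-0.32085865 -0.91137228 -0.25777954  0.56550632]
 [-0.94711914  0.30762794  0.09127098 -0.2957405 ]
 [-0.00388165  0.27343302 -0.96188321  0.34408021]
 [ 0.          0.          0.          1.        ]]
7.6269830729166666
burn [ 0.56707266 -0.13217458  0.016     ] 0.11040232140775919 23.26406590774481
awl [ 0.50082573 -0.27158556  0.011     ] 0.1115708770174198 -19.028147395006844
[ 0.49799454 -0.27621133  0.17897465] [-3.13865782e+00  1.35034923e-03 -3.26819845e-01]
```

View pics/w2.png

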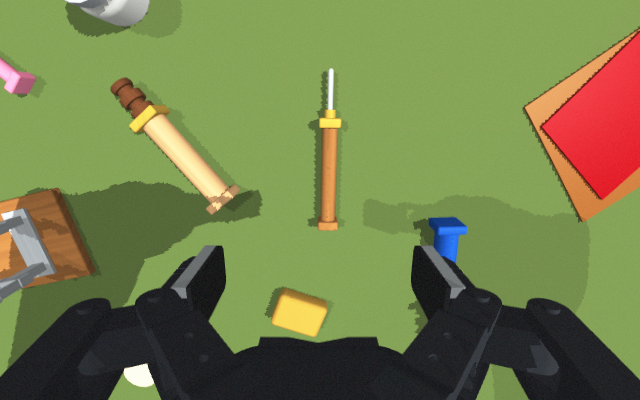

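```bash
python3 - <<'E'
from h import *
c=bot.calibration("wrist");c=dict(c)
c["T"]=np.array([[-0.32085865,-0.91137228,-0.25777954,0.56550632],[-0.94711914,0.30762794,0.09127098,-0.2957405],[-0.00388165,0.27343302,-0.96188321,0.34408021],[0,0,0,1]])
for n,a,b,z in [("burn",(222,200),(149.5,119),.016),("awl",(328,225),(330,122),.011)]:
    A=pix("wrist",a,z,c);B=pix("wrist",b,z,c);d=B-A
    print(n,(A+B)/2,np.linalg.norm(d),np.degrees(np.arctan2(d[1],d[0])))
E
```

```text
burn [ 0.55788554 -0.14529159  0.016     ] 0.11029698537240837 19.512453334787644
awl [ 0.49307832 -0.28230259  0.011     ] 0.11334319978364314 -19.270621116539306
```

Settled view: awl collars at (328,225) and (330,122), burnisher collars at (222,200) and (149,119). The positions agree with the top camera to within about 3 mm, so I'll descend on the awl.

Call:
{"name": "servo_tool", "arguments": {"plan": [[0,0,-25,0,-1],[0,0,-60,0,-1],[0,0,-95,0,-1],[0,0,-125,0,-1],[0,0,-148,0,-1],[0,0,-163,0,-1],[0,0,-171,0,-1],[0,0,-175,0,-1],[0,0,-176,0,-1],[0,0,-176,0,-1]]}}

```text
clock: 1.87
position: [0.4946, -0.2829, 0.0051]
tool_rot: [3.142, -0.001, -0.335]
force: [-0.5, -0.7, -0.8]
grip_width: 0.0854
```

Call:
{"name": "servo_tool", "arguments": {"plan": [[0,0,0,0,1],[0,0,0,0,1],[0,0,0,0,1],[0,0,0,0,1],[0,0,0,0,1],[0,0,0,0,1],[0,0,0,0,1],[0,0,0,0,1],[0,0,0,0,1],[0,0,0,0,1]]}}

```text
clock: 2.7
position: [0.4943, -0.2827, 0.0045]
tool_rot: [-3.142, 0.0, -0.335]
force: [0.9, -0.6, 0.3]
grip_width: 0.0004
```

The fingers shut completely, so the grasp missed. Checking the cameras.

```bash
python3 - <<'E'
from h import *
print(bot.observe()["position"])
cv2.imwrite("pics/w3.png",bot.grab_frame("wrist"))
s=bot.grab_frame("side")
cv2.imwrite("pics/s3.png",cv2.resize(s[200:360,200:400],None,fx=4,fy=3.7,interpolation=cv2.INTER_CUBIC))
E
```

```text
[ 0.49429543 -0.28271978  0.00445312]
```

View pics/w3.png

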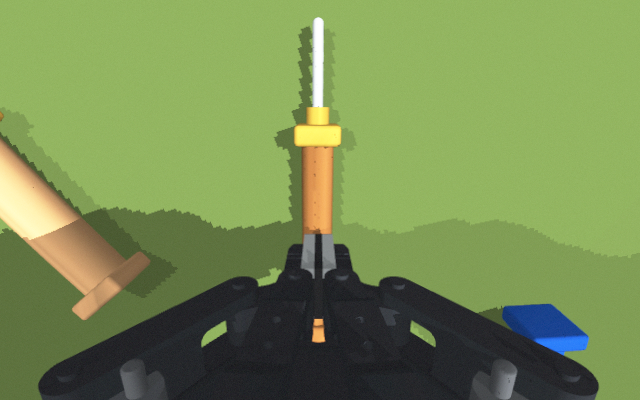

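View pics/s3.png

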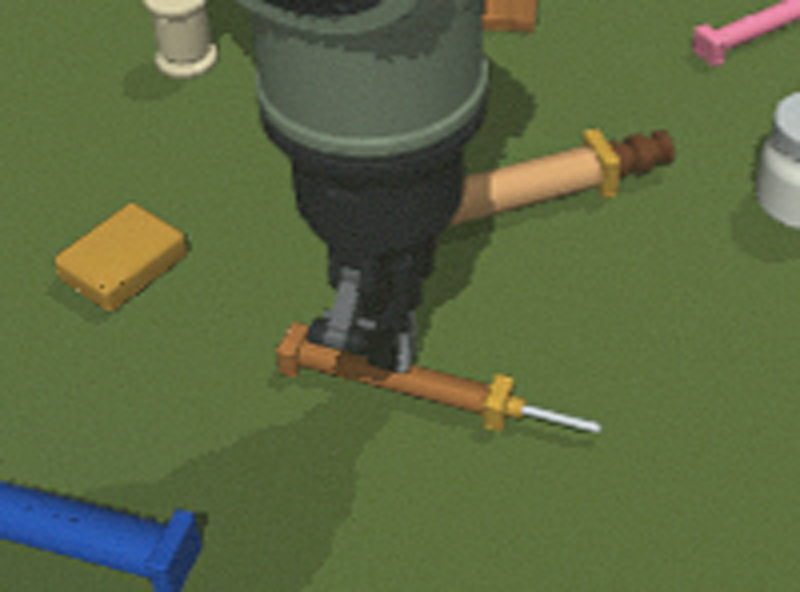

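```bash
python3 - <<'E'
from h import *
w=cv2.imread("pics/w3.png")
cv2.imwrite("pics/w3z.png",cv2.resize(w[210:360,240:400],None,fx=4,fy=4,interpolation=cv2.INTER_CUBIC))
c=bot.calibration("wrist");print(c["T"])
o=bot.observe();print(o)
for z in (0.0045,.0235): print(proj("wrist",(.4943,-.2827,z)),proj("side",(.4943,-.2827,z)))
E
```

```text
[[-3.28647365e-01 -9.08601795e-01 -2.57747333e-01  5.59441959e-01]
 [-9.44452666e-01  3.16249424e-01  8.94173571e-02 -3.05218366e-01]
 [ 2.67674513e-04  2.72816935e-01 -9.62065927e-01  1.70132746e-01]
 [ 0.00000000e+00  0.00000000e+00  0.00000000e+00  1.00000000e+00]]
{'clock': 2.8, 'qpos': array([ 0.40272548,  0.72748588,  0.0180472 ,  1.88078632, -0.02360511,
        0.53357804, -1.46949745]), 'qd': array([-0.00026611, -0.00054519, -0.00017828, -0.00019993,  0.00145779,
        0.00040598,  0.00034371]), 'joint_efforts': array([ 4.07110756e-04, -9.61000228e+01,  4.18647185e+00, -2.20758820e+01,
        1.07331807e-02,  2.24891483e-03,  8.40307689e-05]), 'position': array([ 0.49431692, -0.2827279 ,  0.00446427]), 'tool_rot': array([-3.14158402e+00,  5.41745613e-05, -3.35231240e-01]), 'force': array([-0.2022841 , -0.30755451,  0.76542233]), 'moment': array([-0.06084455,  0.02095869,  0.00044126]), 'grip_width': 0.00014303019374583417}
[318.18367722 232.63022754] [298.07681063 303.37908998]
[318.21323978 247.1174235 ] [297.71315987 297.62854916]
```

View pics/w3z.png

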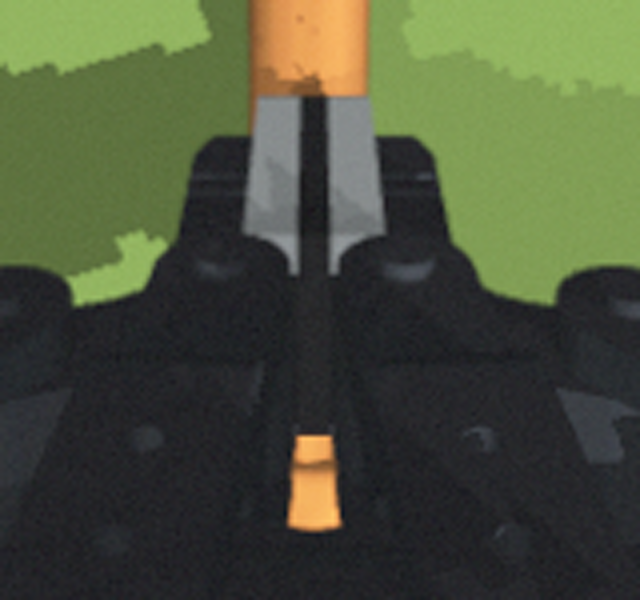

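```bash
python3 - <<'E'
from h import *
for z in (-.01,.0,.011,.02):
  A=pix("side",(273,295),z);B=pix("side",(325.5,309),z); a=pix("wrist",(318,135),z); print(z,A,B,(A+B)/2,a)
s=cv2.imread("pics/s3.png"); cv2.imwrite("pics/s3z.png",cv2.resize(s[230:450,240:540],None,fx=2.5,fy=2.5))
E
```

```text
-0.01 [ 0.4399959  -0.25001909 -0.01      ] [ 0.54983126 -0.28713129 -0.01      ] [ 0.49491358 -0.26857519 -0.01      ] [ 0.54446965 -0.30005223 -0.01      ]
0.0 [ 0.44135177 -0.25757878  0.        ] [ 0.54953499 -0.29413274  0.        ] [ 0.49544338 -0.27585576  0.        ] [ 0.54530083 -0.30033902  0.        ]
0.011 [ 0.44284322 -0.26589444  0.011     ] [ 0.5492091  -0.30183433  0.011     ] [ 0.49602616 -0.28386439  0.011     ] [ 0.54621513 -0.3006545   0.011     ]
0.02 [ 0.44406349 -0.27269816  0.02      ] [ 0.54894246 -0.30813564  0.02      ] [ 0.49650297 -0.2904169   0.02      ] [ 0.54696319 -0.30091262  0.02      ]
```

View pics/s3z.png

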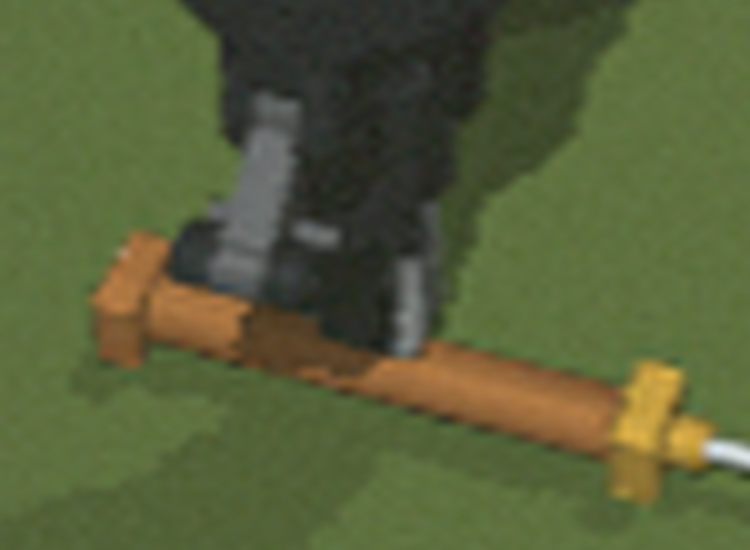

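The side view shows the shut tips just above the handle, at about (300,300), which is z ≈ 16–19 mm. So the tips sit higher than the nominal TCP. I'll open and go lower in small steps, watching the force.

Call:
{"name": "servo_tool", "arguments": {"plan": [[0,0,0,0,-1],[0,0,0,0,-1],[0,0,0,0,-1],[0,0,0,0,-1],[0,0,0,0,-1],[0,0,-3,0,-1],[0,0,-6,0,-1],[0,0,-8,0,-1],[0,0,-8,0,-1],[0,0,-8,0,-1]]}}

```text
clock: 3.63
position: [0.4942, -0.2826, -0.0037]
tool_rot: [-3.142, 0.0, -0.335]
force: [-0.7, -0.1, -0.0]
grip_width: 0.0854
```

```bash
python3 - <<'E'
from h import *
o=bot.observe();print(o["position"],o["force"],o["grip_width"])
cv2.imwrite("pics/w4.png",bot.grab_frame("wrist"))
s=bot.grab_frame("side")
cv2.imwrite("pics/s4.png",cv2.resize(s[240:330,250:350],None,fx=6,fy=6,interpolation=cv2.INTER_CUBIC))
E
```

```text
[ 0.49422972 -0.28262459 -0.00374868] [-0.74533473 -0.06765341 -0.03779083] 0.08537331256847819
```

View pics/s4.png

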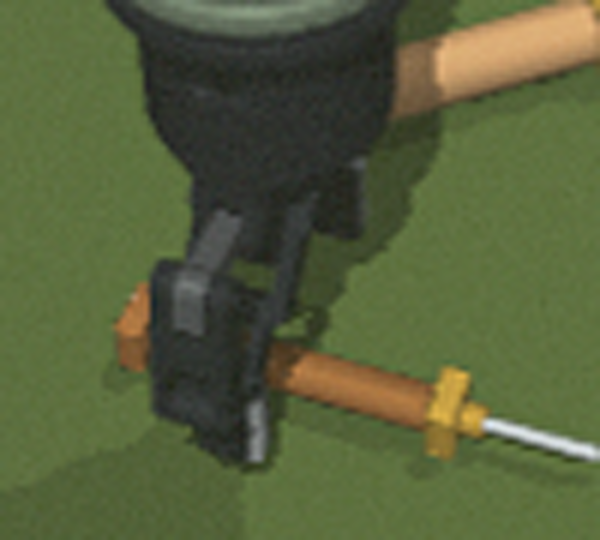

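View pics/w4.png

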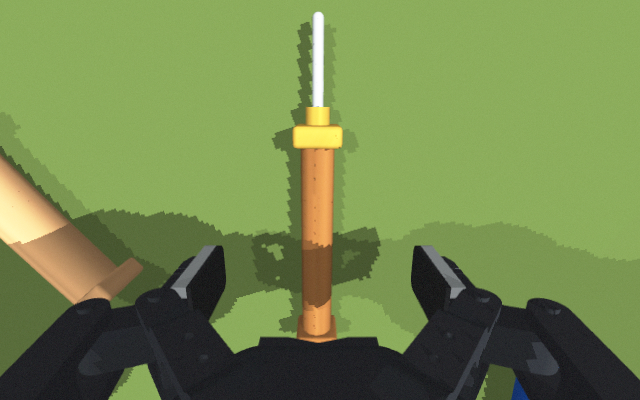

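```bash
python3 - <<'E'
from h import *
u=np.array([np.cos(-.335),np.sin(-.335),0]);v=np.array([np.sin(-.335),-np.cos(-.335),0]);p=np.array([.4942,-.2826,0])
for z in (0,.005,.01,.015,.02):
  print(z,[((proj("side",p+a*u+b*v+[0,0,z])-[250,240])*6).round() for a,b in [(-.011,.0425),(.011,.0425),(.011,.050)]])
c=bot.calibration("wrist")
for z in (0,.005,.01,.015,.02):
  print(z,[proj("wrist",p+a*u+b*v+[0,0,z],c).round() for a,b in [(.011,.0425),(.011,-.0425)]])
E
```

```text
0 [array([211., 483.]), array([274., 501.]), array([266., 521.])]
0.005 [array([211., 474.]), array([274., 493.]), array([266., 512.])]
0.01 [array([210., 465.]), array([273., 484.]), array([265., 503.])]
0.015 [array([209., 456.]), array([273., 475.]), array([264., 494.])]
0.02 [array([208., 447.]), array([272., 466.]), array([263., 485.])]
0 [array([396., 217.]), array([240., 217.])]
0.005 [array([398., 220.]), array([238., 220.])]
0.01 [array([401., 223.]), array([236., 223.])]
0.015 [array([403., 227.]), array([233., 227.])]
0.02 [array([406., 230.]), array([230., 230.])]
```

Call:
{"name": "servo_tool", "arguments": {"plan": [[0,0,-3,0,-1],[0,0,-6,0,-1],[0,0,-8,0,-1],[0,0,-8,0,0.3],[0,0,-8,0,0.5],[0,0,-8,0,0.5],[0,0,-8,0,0.5],[0,0,-8,0,0.5],[0,0,-8,0,0.5],[0,0,-8,0,0.5]], "squeeze": 30}}

```text
clock: 4.57
position: [0.4944, -0.2827, -0.0115]
tool_rot: [-3.142, -0.0, -0.335]
force: [-0.1, 0.2, -0.5]
grip_width: 0.0211
```

```bash
python3 - <<'E'
from h import *
o=bot.observe();print(o["position"],o["force"],o["grip_width"])
cv2.imwrite("pics/w5.png",bot.grab_frame("wrist"))
s=bot.grab_frame("side")
cv2.imwrite("pics/s5.png",cv2.resize(s[240:330,250:350],None,fx=6,fy=6,interpolation=cv2.INTER_CUBIC))
E
```

```text
[ 0.49436102 -0.2827294  -0.01145891] [-0.13764497  0.2327607  -0.4844364 ] 0.021128167398971564
```

View pics/s5.png

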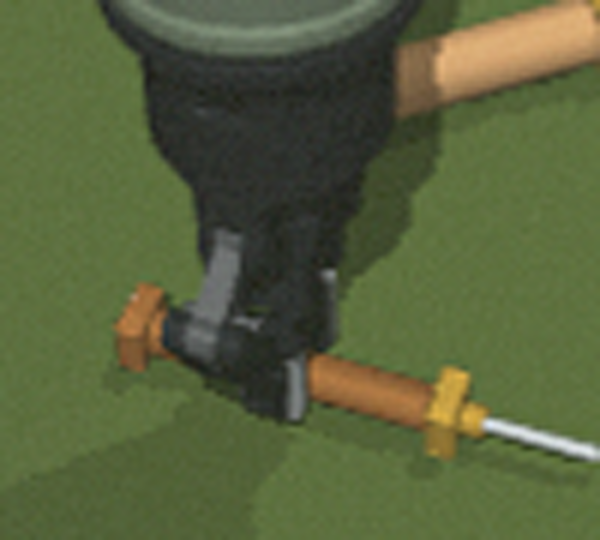

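View pics/w5.png

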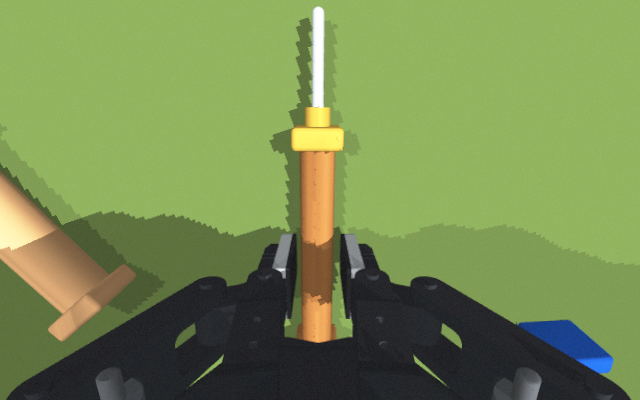

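The pads now straddle the handle, at (285,255) and (350,255) in the wrist view. Closing.

Call:
{"name": "servo_tool", "arguments": {"plan": [[0,0,0,0,1],[0,0,0,0,1],[0,0,0,0,1],[0,0,0,0,1],[0,0,0,0,1],[0,0,0,0,1],[0,0,0,0,1],[0,0,0,0,1],[0,0,0,0,1],[0,0,0,0,1]], "squeeze": 40}}

```text
clock: 5.5
position: [0.4944, -0.2828, -0.0113]
tool_rot: [-3.142, -0.0, -0.335]
force: [0.1, 0.3, 6.1]
grip_width: 0.0138
```

```bash
python3 - <<'E'
from h import *
o=bot.observe();print(o["position"],o["force"],o["grip_width"])
cv2.imwrite("pics/w6.png",bot.grab_frame("wrist"))
s=bot.grab_frame("side")
cv2.imwrite("pics/s6.png",cv2.resize(s[240:330,250:350],None,fx=6,fy=6,interpolation=cv2.INTER_CUBIC))
u=np.array([np.cos(-.335),np.sin(-.335),0]);v=np.array([np.sin(-.335),-np.cos(-.335),0]);p=np.array([.4944,-.2827,0])
for z in (0,.005,.01,.015,.02): print(z,(proj("side",p+.011*u+.009*v+[0,0,z])-[250,240])*6)
E
```

```text
[ 0.49437924 -0.28275749 -0.01127078] [0.14273327 0.26117584 6.08273777] 0.013782506952965559
0 [310.6261574  418.25537831]
0.005 [310.14602842 409.37103192]
0.01 [309.66198501 400.41113712]
0.015 [309.17398074 391.37475827]
0.02 [308.68196852 382.26094476]
```

View pics/s6.png

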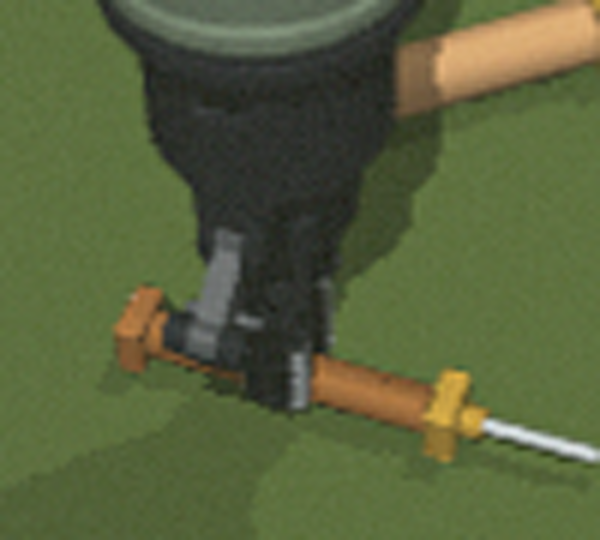

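Width 13.8 mm and +6 N suggest the pads hold a little above the handle's axis. I'll loosen, go 3 mm deeper and close again.

Call:
{"name": "servo_tool", "arguments": {"plan": [[0,0,0,0,0.5],[0,0,0,0,0.5],[0,0,-1,0,0.5],[0,0,-2,0,0.5],[0,0,-3,0,0.5],[0,0,-3,0,0.5],[0,0,-3,0,0.5],[0,0,-3,0,0.5],[0,0,-3,0,0.5],[0,0,-3,0,0.5]]}}

```text
clock: 6.43
position: [0.4944, -0.2827, -0.0145]
tool_rot: [-3.142, -0.0, -0.335]
force: [-1.3, 0.9, 0.1]
grip_width: 0.0212
```

Call:
{"name": "servo_tool", "arguments": {"plan": [[0,0,0,0,1],[0,0,0,0,1],[0,0,0,0,1],[0,0,0,0,1],[0,0,0,0,1],[0,0,0,0,1],[0,0,0,0,1],[0,0,0,0,1],[0,0,0,0,1],[0,0,0,0,1]]}}

```text
clock: 7.27
position: [0.4944, -0.2828, -0.0143]
tool_rot: [3.142, -0.0, -0.335]
force: [-1.6, 0.2, 6.0]
grip_width: 0.0142
```

Call:
{"name": "servo_tool", "arguments": {"plan": [[0,0,0,0,1],[0,0,0,0,1],[0,0,2,0,1],[0,0,6,0,1],[0,0,12,0,1],[0,0,20,0,1],[0,0,30,0,1],[0,0,36,0,1],[0,0,40,0,1],[0,0,40,0,1]], "squeeze": 60}}

```text
clock: 8.1
position: [0.4949, -0.283, 0.0267]
tool_rot: [3.141, -0.002, -0.335]
force: [0.7, -0.0, -0.5]
grip_width: 0.0132
```

```bash
python3 - <<'E'
from h import *
o=bot.observe();print(o["position"],o["force"],o["grip_width"])
cv2.imwrite("pics/w7.png",bot.grab_frame("wrist"))
s=bot.grab_frame("side")
cv2.imwrite("pics/s7.png",cv2.resize(s[230:330,240:350],None,fx=6,fy=6,interpolation=cv2.INTER_CUBIC))
E
```

```text
[ 0.49490086 -0.28300704  0.02670959] [ 0.70077497 -0.03595577 -0.53739452] 0.01320479139703935
```

View pics/s7.png

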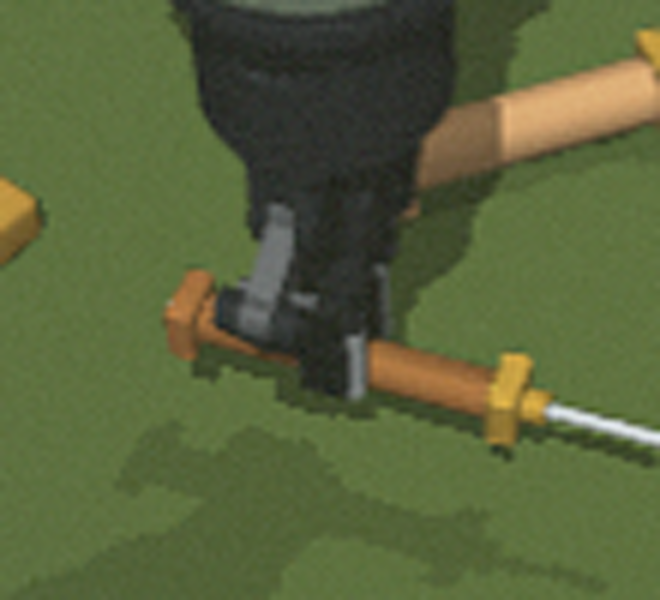

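View pics/w7.png

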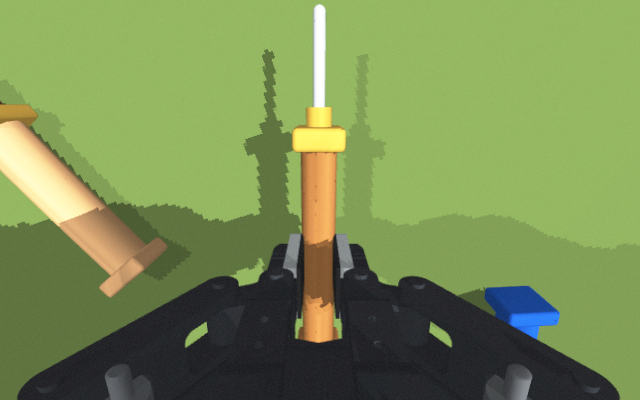

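Awl is held with the axis about 25 mm behind the TCP. Lifting and carrying it to a view of the rack.

Call:
{"name": "servo_tool", "arguments": {"plan": [[0,0,20,0,1],[0,10,50,0,1],[0,25,80,0,1],[0,45,112,0.03,1],[-2,70,140,0.06,1],[-5,98,165,0.09,1],[-8,128,182,0.12,1],[-11,160,190,0.15,1],[-14,195,195,0.18,1],[-16,230,195,0.2,1]], "squeeze": 100}}

```text
clock: 9.03
position: [0.4781, -0.0514, 0.2214]
tool_rot: [-3.142, -0.001, -0.134]
force: [1.2, -0.0, 0.1]
grip_width: 0.0118
```

Call:
{"name": "servo_tool", "arguments": {"plan": [[-2,35,0,0.02,1],[-4,70,0,0.037,1],[-6,100,0,0.037,1],[-8,125,0,0.037,1],[-8,145,0,0.037,1],[-8,160,0,0.037,1],[-8,168,0,0.037,1],[-8,172,0,0.037,1],[-8,172,0,0.037,1],[-8,172,0,0.037,1]]}}

```text
clock: 9.87
position: [0.4704, 0.1184, 0.2203]
tool_rot: [3.141, 0.0, -0.099]
force: [-0.1, -0.5, -0.2]
grip_width: 0.012
```

```bash
python3 - <<'E'
from h import *
o=bot.observe();print(o["position"],o["tool_rot"],o["force"],o["grip_width"])
c=bot.calibration("wrist");np.save("c8.npy",c["T"])
cv2.imwrite("pics/w8.png",bot.grab_frame("wrist"))
o=bot.observe();print(o["position"])
s=bot.grab_frame("side")
cv2.imwrite("pics/s8.png",s)
E
```

```text
[0.4703605  0.11839915 0.22031201] [ 3.14116960e+00  3.00294192e-04 -9.90189065e-02] [-0.07658272 -0.53893964 -0.21382053] 0.011996323088389065
[0.47040913 0.11823813 0.22038451]
```

View pics/w8.png

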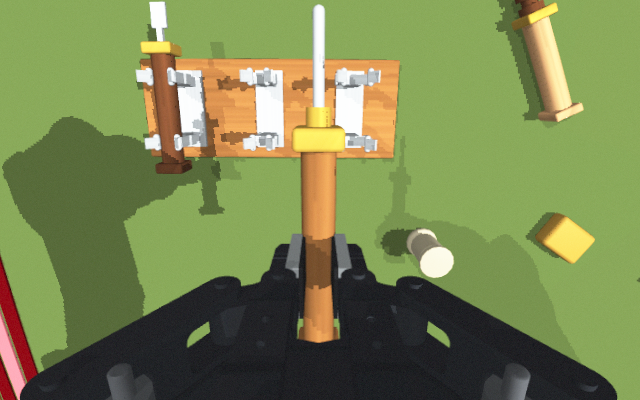

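View pics/s8.png

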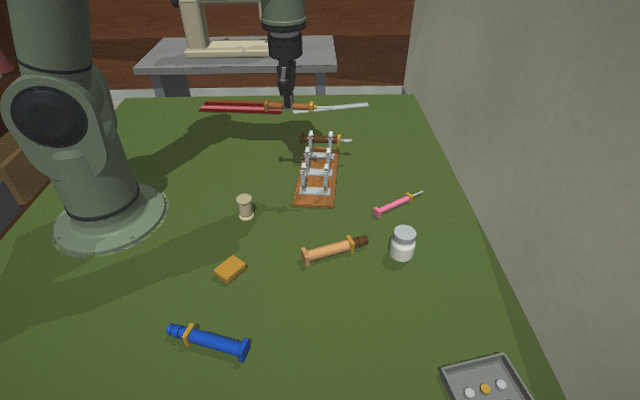

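```bash
python3 - <<'E'
from h import *
w=cv2.imread("pics/w8.png")
cv2.imwrite("pics/w8z.png",cv2.resize(w[45:175,230:410],None,fx=4.4,fy=4.4,interpolation=cv2.INTER_CUBIC))
E
```

```text
(no output)
```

View pics/w8z.png

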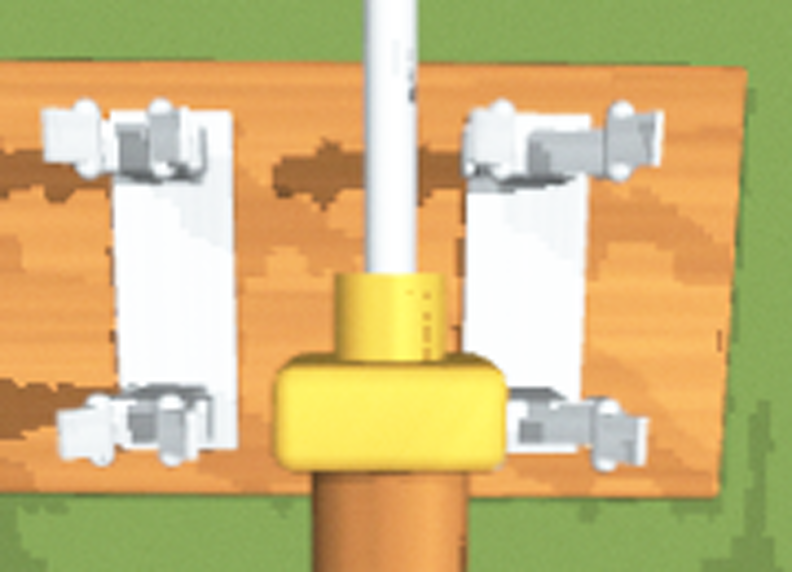

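```bash
python3 - <<'E'
from h import *
c=dict(bot.calibration("wrist"));c["T"]=np.load("c8.npy")
f=lambda z:np.array(z)/4.4+[230,45]-.4
for zz in (.075,.085):
  P={k:pix("wrist",f(v),zz,c) for k,v in dict(a=(88,143),b=(163,143),c=(101,430),d=(173,430),e=(501,143),g=(620,143),h=(605,433)).items()}
  print(zz,"gapS",np.linalg.norm(P['a']-P['b']),np.linalg.norm(P['c']-P['d']),"gapT",np.linalg.norm(P['e']-P['g']))
  F=(P['a']+P['b'])/2;R=(P['c']+P['d'])/2;d=F-R;print("slim",(F+R)/2,np.linalg.norm(d),np.degrees(np.arctan2(d[1],d[0])))
  F=(P['e']+P['g'])/2;print("thick front",F)
k=[(142,60),(400,61),(394,158),(152,156)]
C=[pix("wrist",v,.012,c) for v in k];print(np.round(C,4),np.mean(C,0))
y=-5.6*np.pi/180;R=np.array([[np.cos(y),-np.sin(y)],[np.sin(y),np.cos(y)]]);c0=np.array([.53826,.16663])
print("rack slim",c0,"thick",c0+R@[0,-.09],"thick front",c0+R@[.03,-.09])
E
```

```text
0.075 gapS 0.015912619790249785 0.016062805151922047 gapT 0.025197175916941754
slim [0.54032583 0.16773949 0.075     ] 0.060490722659219655 -5.9564321745702244
thick front [0.5612645  0.07301576 0.075     ]
0.085 gapS 0.015400901473741561 0.01554625717182278 gapT 0.02438688467571702
slim [0.5402835  0.16594063 0.085     ] 0.05854546090021578 -5.95643217457022
thick front [0.56054882 0.07426303 0.085     ]
[[0.609  0.3024 0.012 ]
 [0.5783 0.0164 0.012 ]
 [0.4704 0.0272 0.012 ]
 [0.5018 0.3159 0.012 ]] [0.53986317 0.16548416 0.012     ]
rack slim [0.53826 0.16663] thick [0.52947754 0.07705953] thick front [0.55933436 0.07413205]
```

Lip gaps in the wrist view are about 16 mm apart between lip centres in the middle pair and 25 mm in the right one. So the middle pair is slim and the right pair is thick. Moving above the slim pair.

Call:
{"name": "servo_tool", "arguments": {"plan": [[12,8,0,0,1],[28,20,-6,0,1],[44,31,-20,0,1],[57,40,-40,0,1],[65,45,-60,-0.002,1],[69,48,-78,-0.002,1],[69,48,-88,-0.002,1],[69,48,-92,-0.002,1],[69,48,-92,-0.002,1],[69,48,-92,-0.002,1]]}}

```text
clock: 10.8
position: [0.5395, 0.1668, 0.1293]
tool_rot: [-3.141, -0.001, -0.101]
force: [-0.1, -0.2, -0.5]
grip_width: 0.0116
```

```bash
python3 - <<'E'
from h import *
o=bot.observe();print(o["position"],o["tool_rot"],o["force"],o["grip_width"])
cv2.imwrite("pics/w9.png",bot.grab_frame("wrist"))
t=bot.grab_frame("top")
cv2.imwrite("pics/t9.png",cv2.resize(t[150:240,190:320],None,fx=6,fy=6,interpolation=cv2.INTER_CUBIC))
s=bot.grab_frame("side")
cv2.imwrite("pics/s9.png",cv2.resize(s[60:215,260:370],None,fx=5,fy=3.8,interpolation=cv2.INTER_CUBIC))
E
```

```text
[0.53948886 0.16682751 0.12931088] [-3.14142978e+00 -6.37931231e-04 -1.00880016e-01] [-0.08356357 -0.24136429 -0.48644849] 0.011575505920570224
```

View pics/w9.png

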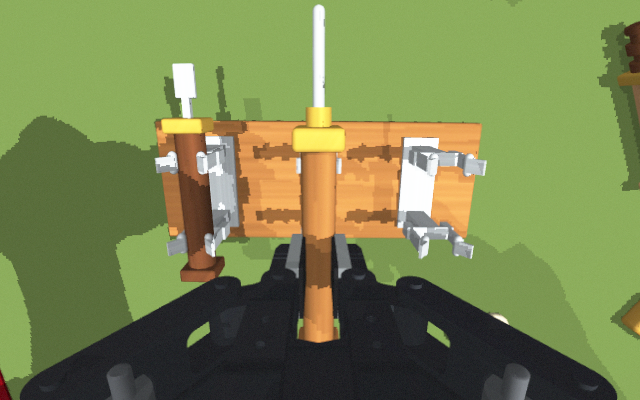

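View pics/s9.png

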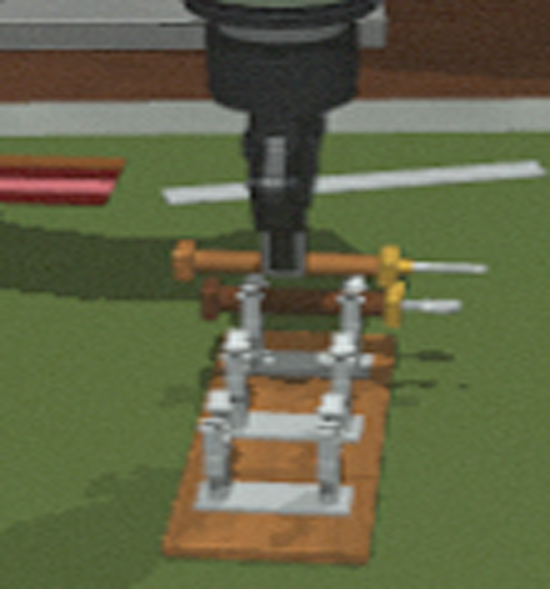

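View pics/t9.png

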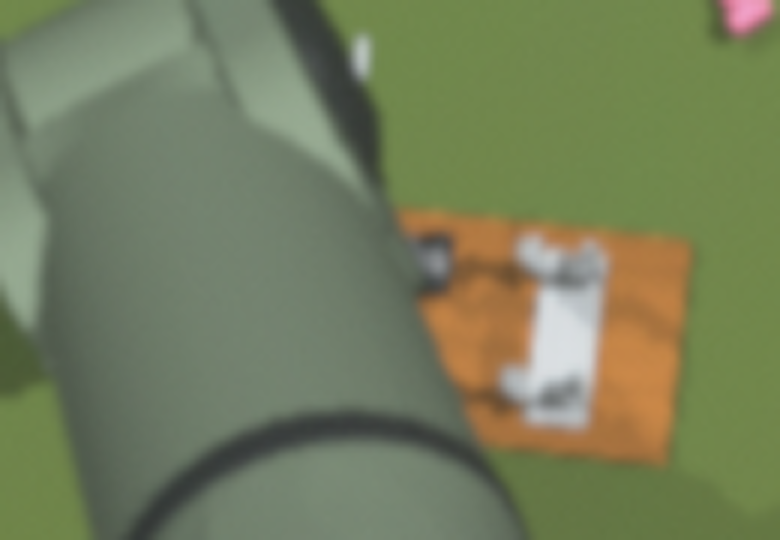

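The clip lips show evenly on both sides of the handle, at (298,165) and (340,165), so it's aligned. Descending to the entry.

Call:
{"name": "servo_tool", "arguments": {"plan": [[0,0,-6,0,1],[0,0,-16,0,1],[0,0,-28,0,1],[0,0,-38,0,1],[0,0,-46,0,1],[0,0,-52,0,1],[0,0,-55,0,1],[0,0,-57,0,1],[0,0,-58,0,1],[0,0,-58,0,1]], "squeeze": 120}}

```text
clock: 11.78
position: [0.5394, 0.1673, 0.0706]
tool_rot: [-3.141, -0.0, -0.1]
force: [-0.1, -0.1, 0.2]
grip_width: 0.0109
```

```bash
python3 - <<'E'
from h import *
o=bot.observe();print(o["position"],o["tool_rot"],o["force"],o["moment"],o["grip_width"])
cv2.imwrite("pics/w10.png",bot.grab_frame("wrist"))
s=bot.grab_frame("side")
cv2.imwrite("pics/s10.png",cv2.resize(s[100:200,270:370],None,fx=6,fy=6,interpolation=cv2.INTER_CUBIC))
E
```

```text
[0.53942525 0.16732552 0.07055256] [-3.14149620e+00 -1.71429010e-04 -1.00217457e-01] [-0.07187222 -0.10282259  0.24435189] [0.00571402 0.05574525 0.02949302] 0.010917464731688493
```

View pics/w10.png

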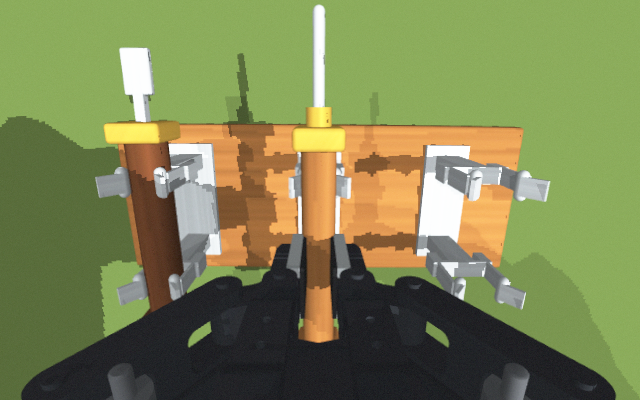

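View pics/s10.png

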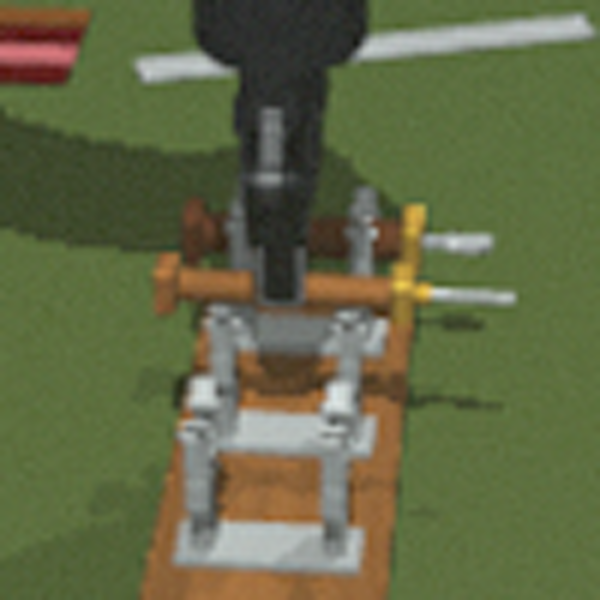

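Call:
{"name": "servo_tool", "arguments": {"plan": [[0,0,-2,0,1],[0,0,-4,0,1],[0,0,-6,0,1],[0,0,-8,0,1],[0,0,-10,0,1],[0,0,-12,0,1],[0,0,-14,0,1],[0,0,-16,0,1],[0,0,-16,0,1],[0,0,-16,0,1]]}}

```text
clock: 12.72
position: [0.5399, 0.1685, 0.0571]
tool_rot: [-3.14, -0.002, -0.1]
force: [-16.2, -0.7, 55.4]
grip_width: 0.0002
```

```bash
python3 - <<'E'
from h import *
o=bot.observe();print(o["position"],o["tool_rot"],o["force"],o["moment"],o["grip_width"])
s=bot.grab_frame("side")
cv2.imwrite("pics/s11.png",cv2.resize(s[100:200,270:370],None,fx=6,fy=6,interpolation=cv2.INTER_CUBIC))
E
```

```text
[0.53985918 0.16852493 0.05714013] [-3.13986025e+00 -1.88464285e-03 -9.98087640e-02] [-16.2207226   -0.67640507  55.41152592] [-0.193251    3.60501835 -0.0231918 ] 0.0001813288979255533
```

View pics/s11.png

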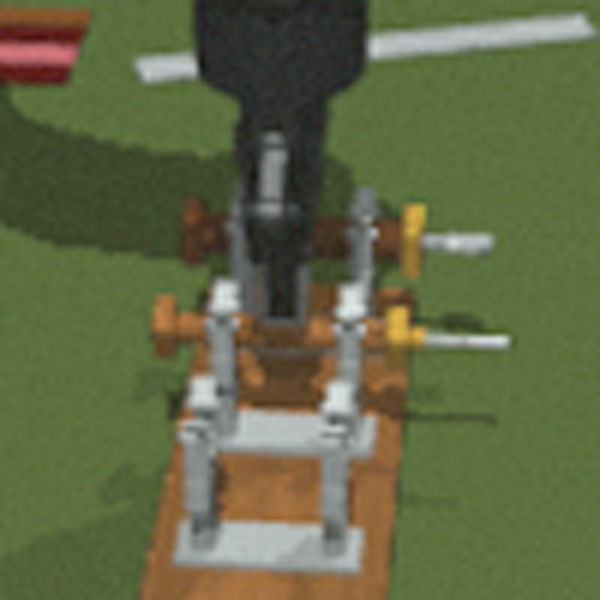

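The grip slid off the handle. The shut fingers are now pressing down on it from above at 55 N, and the awl appears to be down in the clips. Backing off straight up before checking.

Call:
{"name": "servo_tool", "arguments": {"plan": [[0,0,4,0,1],[0,0,8,0,1],[0,0,14,0,1],[0,0,22,0,1],[0,0,34,0,1],[0,0,50,0,1],[0,0,66,0,1],[0,0,76,0,1],[0,0,80,0,1],[0,0,80,0,1]], "squeeze": 60}}

```text
clock: 13.6
position: [0.5398, 0.1674, 0.1355]
tool_rot: [-3.141, -0.001, -0.1]
force: [-0.6, 0.5, 0.4]
grip_width: 0.0001
```

```bash
python3 - <<'E'
from h import *
o=bot.observe();print(o["position"],o["tool_rot"],o["force"],o["moment"],o["grip_width"])
cv2.imwrite("pics/w12.png",bot.grab_frame("wrist"))
s=bot.grab_frame("side")
cv2.imwrite("pics/s12.png",cv2.resize(s[120:200,275:365],None,fx=8,fy=7,interpolation=cv2.INTER_CUBIC))
yw=-.101
u=np.array([np.cos(yw),np.sin(yw),0]);p=np.array([.5395,.1665,0])
for z in (.072,.078,.084):
  print(z,[((proj("side",p+a*u+[0,0,z])-[275,120])*[8,7]).round() for a in (-.055,0,.055)])
E
```

```text
[0.53978276 0.16737678 0.13551232] [-3.14089151e+00 -1.42574867e-03 -1.00372435e-01] [-0.62871045  0.50024062  0.35964106] [-0.00600947 -0.04248344  0.00677002] 0.00014313327484095247
0.072 [array([182., 240.]), array([336., 246.]), array([492., 252.])]
0.078 [array([181., 228.]), array([336., 233.]), array([492., 239.])]
0.084 [array([180., 215.]), array([336., 221.]), array([493., 226.])]
```

View pics/s12.png

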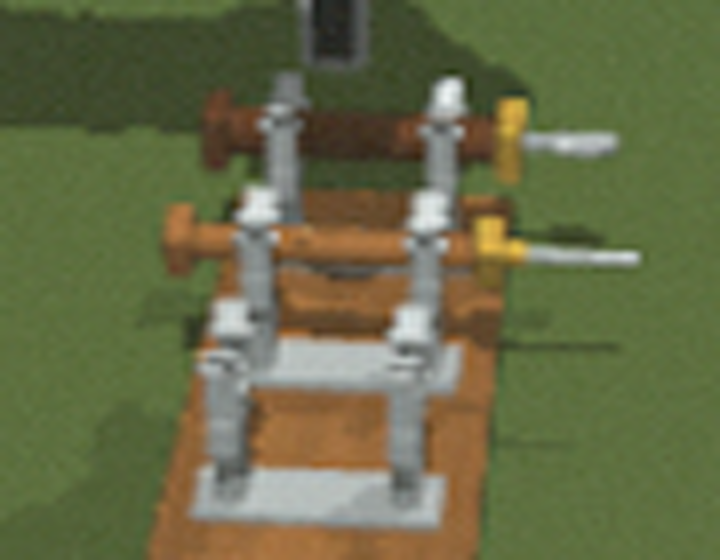

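View pics/w12.png

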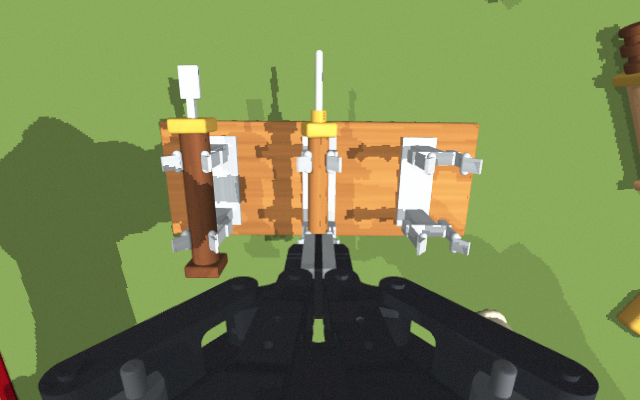

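The awl's collars are at (180,238) and (490,248) against a predicted seated (182,240) and (492,252), and the lips are closed over the handle in both clips. It's home. That press also shows the shut tips are about 23 mm behind the TCP, so I'll grip the burnisher deeper. Moving over it.

Call:
{"name": "servo_tool", "arguments": {"plan": [[1,-15,15,0.03,1],[3,-45,25,0.08,1],[5,-83,30,0.14,1],[7,-123,30,0.2,0],[9,-163,30,0.26,-1],[11,-203,30,0.32,-1],[13,-243,30,0.38,-1],[15,-276,30,0.43,-1],[17,-299,30,0.445,-1],[18,-309,30,0.445,-1]]}}

```text
clock: 14.53
position: [0.5565, -0.1458, 0.1634]
tool_rot: [3.141, 0.002, 0.342]
force: [0.6, 0.6, -0.7]
grip_width: 0.0832
```

Call:
{"name": "servo_tool", "arguments": {"plan": [[0,-4,-5,0,-1],[0,-6,-10,0,-1],[0,-6,-15,0,-1],[0,-6,-15,0,-1],[0,-6,-15,0,-1],[0,-6,-15,0,-1],[0,-6,-15,0,-1],[0,-6,-15,0,-1],[0,-6,-15,0,-1],[0,-6,-15,0,-1]]}}

```text
clock: 15.37
position: [0.5574, -0.1477, 0.1496]
tool_rot: [3.142, -0.0, 0.345]
force: [-0.1, 0.5, -0.8]
grip_width: 0.0853
```

```bash
python3 - <<'E'
from h import *
o=bot.observe();print(o["position"],o["tool_rot"],o["force"],o["grip_width"])
c=bot.calibration("wrist");np.save("c13.npy",c["T"])
cv2.imwrite("pics/w13.png",bot.grab_frame("wrist"))
t=bot.grab_frame("top")
cv2.imwrite("pics/t13.png",cv2.resize(t[155:235,190:320],None,fx=6,fy=6,interpolation=cv2.INTER_CUBIC))
E
```

```text
[ 0.55740565 -0.14767896  0.14962806] [ 3.14150237e+00 -1.93623550e-04  3.44759460e-01] [-0.07015346  0.49824331 -0.75291772] 0.08530784546912278
```

View pics/w13.png

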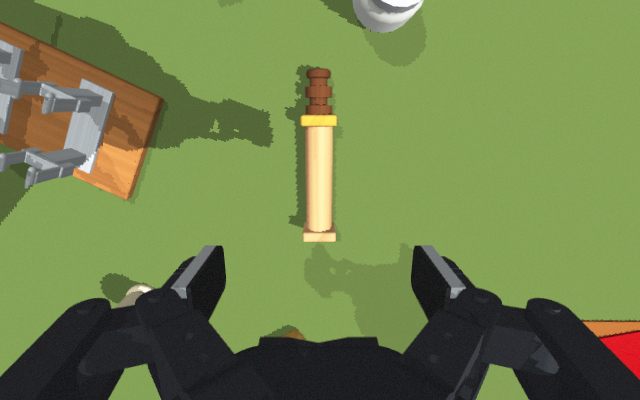

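View pics/t13.png

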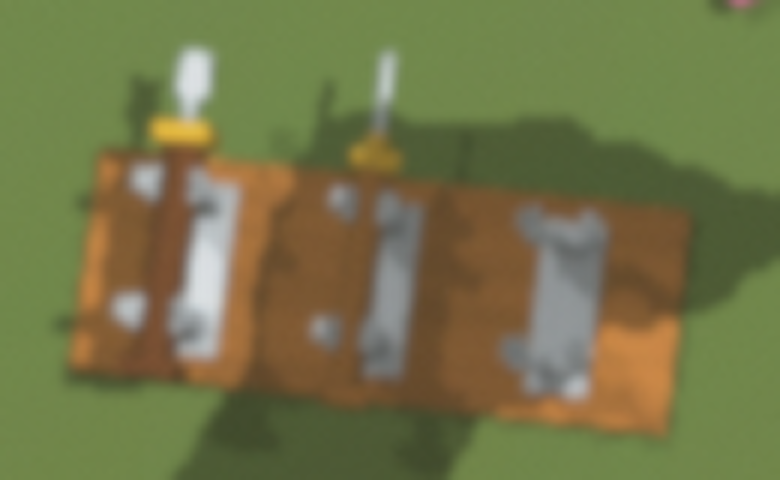

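```bash
python3 - <<'E'
from h import *
c=dict(bot.calibration("wrist"));c["T"]=np.load("c13.npy")
A=pix("wrist",(319.5,237),.026,c);B=pix("wrist",(319,120),.026,c);d=B-A
print((A+B)/2,np.linalg.norm(d),np.arctan2(d[1],d[0]))
E
```

```text
[ 0.55814152 -0.14842509  0.026     ] 0.11285583240960084 0.35038805890173774
```

Burnisher collars are at (319,121) and (319,237), centred between the jaws. Descending and closing.

Call:
{"name": "servo_tool", "arguments": {"plan": [[0,0,-25,0,-1],[0,0,-60,0,-1],[0,0,-95,0,-1],[0,0,-122,0,-1],[0,0,-143,0,-1],[0,0,-156,0,-1],[0,0,-163,0,-1],[0,0,-167,0,-1],[0,0,-169,0,-1],[0,0,-169,0,-1]]}}

```text
clock: 16.3
position: [0.5578, -0.1478, -0.0189]
tool_rot: [3.141, -0.001, 0.345]
force: [0.7, -0.3, -1.0]
grip_width: 0.0859
```

Call:
{"name": "servo_tool", "arguments": {"plan": [[0,0,0,0,0.2],[0,0,0,0,0.2],[0,0,0,0,0.3],[0,0,0,0,0.3],[0,0,0,0,1],[0,0,0,0,1],[0,0,0,0,1],[0,0,0,0,1],[0,0,0,0,1],[0,0,0,0,1]], "squeeze": 40}}

```text
clock: 17.13
position: [0.5575, -0.1478, -0.0191]
tool_rot: [3.141, -0.0, 0.345]
force: [-1.9, -0.8, 5.8]
grip_width: 0.025
```

Call:
{"name": "servo_tool", "arguments": {"plan": [[0,0,0,0,1],[0,0,3,0,1],[0,0,10,0,1],[0,0,25,0,1],[0,0,50,0,1],[0,0,85,0,1],[0,0,118,0,1],[0,0,145,0,1],[0,0,160,0,1],[0,0,165,0,1]], "squeeze": 100}}

```text
clock: 17.97
position: [0.5584, -0.148, 0.1486]
tool_rot: [3.139, -0.003, 0.345]
force: [0.6, -0.4, -1.5]
grip_width: 0.0233
```

Call:
{"name": "servo_tool", "arguments": {"plan": [[-2,12,0,-0.05,1],[-6,40,0,-0.12,1],[-10,75,0,-0.2,1],[-14,112,0,-0.28,1],[-18,148,0,-0.36,1],[-22,180,0,-0.43,1],[-25,204,0,-0.446,1],[-27,218,0,-0.446,1],[-28,224,0,-0.446,1],[-28,224,0,-0.446,1]]}}

```text
clock: 18.8
position: [0.5288, 0.0773, 0.145]
tool_rot: [3.142, 0.001, -0.099]
force: [0.4, -0.8, -1.5]
grip_width: 0.0232
```

```bash
python3 - <<'E'
from h import *
o=bot.observe();print(o["position"],o["tool_rot"],o["force"],o["grip_width"])
c=bot.calibration("wrist");np.save("c14.npy",c["T"])
cv2.imwrite("pics/w14.png",bot.grab_frame("wrist"))
s=bot.grab_frame("side")
cv2.imwrite("pics/s14.png",cv2.resize(s[70:210,260:380],None,fx=5,fy=4.2,interpolation=cv2.INTER_CUBIC))
E
```

```text
[0.52879734 0.07734596 0.14497813] [ 3.14157284e+00  9.71455158e-04 -9.90866885e-02] [ 0.42532195 -0.76965364 -1.54769855] 0.02319395342122217
```

View pics/w14.png

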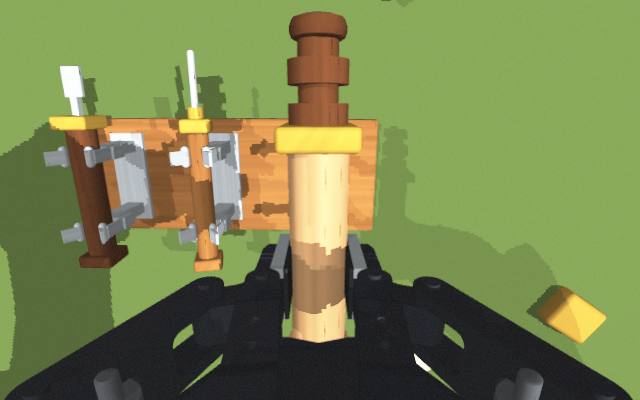

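View pics/s14.png

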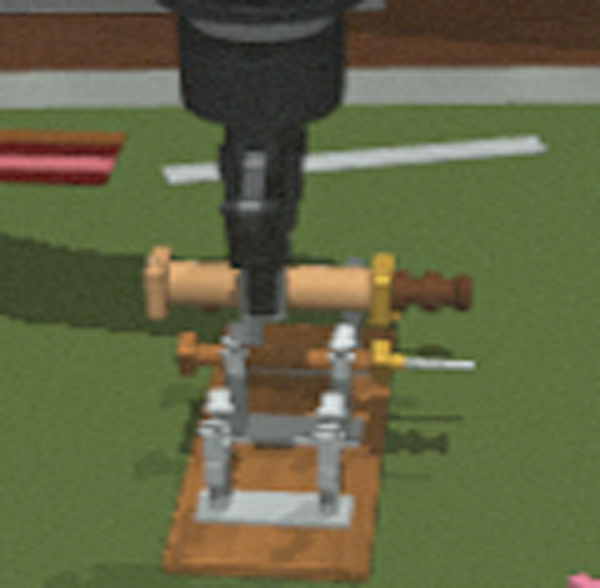

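Call:
{"name": "servo_tool", "arguments": {"plan": [[0,0,-6,-0.001,1],[0.5,-0.5,-18,-0.002,1],[1,-1,-32,-0.002,1],[1,-1,-46,-0.002,1],[1,-1,-57,-0.002,1],[1,-1,-65,-0.002,1],[1,-1,-71,-0.002,1],[1,-1,-74,-0.002,1],[1,-1,-76,-0.002,1],[1,-1,-76,-0.002,1]], "squeeze": 110}}

```text
clock: 19.73
position: [0.5304, 0.0753, 0.0695]
tool_rot: [-3.142, -0.0, -0.103]
force: [-0.2, -0.5, -0.9]
grip_width: 0.023
```

```bash
python3 - <<'E'
from h import *
o=bot.observe();print(o["position"],o["tool_rot"],o["force"],o["grip_width"])
cv2.imwrite("pics/w15.png",bot.grab_frame("wrist"))
s=bot.grab_frame("side")
cv2.imwrite("pics/s15.png",cv2.resize(s[120:210,270:370],None,fx=6,fy=6,interpolation=cv2.INTER_CUBIC))
E
```

```text
[0.53042377 0.0752519  0.06946573] [-3.14156497e+00 -7.32123558e-05 -1.03248449e-01] [-0.24986409 -0.54514198 -0.90827058] 0.02303552773980221
```

View pics/w15.png

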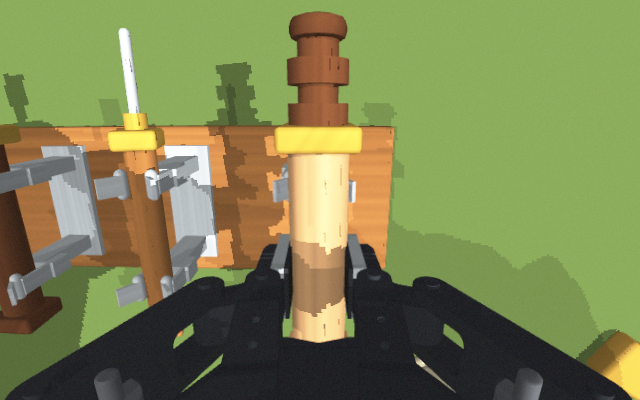

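View pics/s15.png

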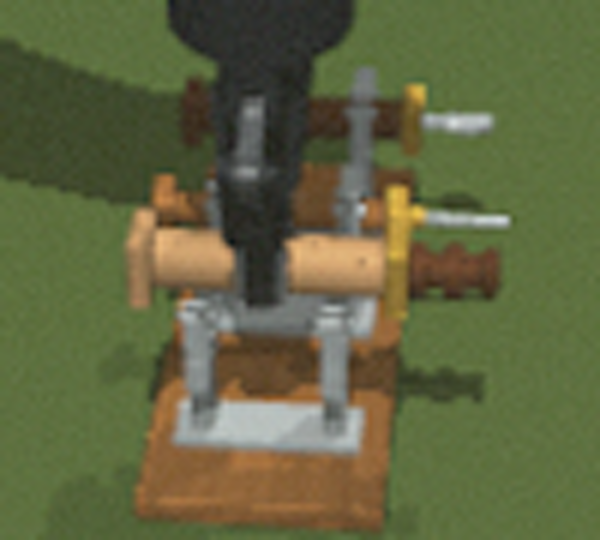

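The lips protrude 17 px on the left and 8 px on the right, so the handle is about 2 mm too far right. I'll correct that and press.

Call:
{"name": "servo_tool", "arguments": {"plan": [[0,1,0,0,1],[0,2,-2,0,1],[0,2,-5,0,1],[0,2,-8,0,1],[0,2,-11,0,1],[0,2,-14,0,1],[0,2,-17,0,1],[0,2,-20,0,1],[0,2,-22,0,1],[0,2,-22,0,1]]}}

```text
clock: 20.67
position: [0.5304, 0.0772, 0.047]
tool_rot: [3.142, -0.0, -0.103]
force: [3.4, 0.0, -3.9]
grip_width: 0.0226
```

```bash
python3 - <<'E'
from h import *
o=bot.observe();print(o["position"],o["tool_rot"],o["force"],o["moment"],o["grip_width"])
cv2.imwrite("pics/w16.png",bot.grab_frame("wrist"))
s=bot.grab_frame("side")
cv2.imwrite("pics/s16.png",cv2.resize(s[120:210,270:370],None,fx=6,fy=6,interpolation=cv2.INTER_CUBIC))
E
```

```text
[0.53044683 0.07721606 0.04703802] [ 3.14158287e+00 -2.87063344e-05 -1.03333990e-01] [ 3.3716474   0.01283332 -3.92208345] [ 0.02586725 -0.3988521   0.00593687] 0.022618081388643657
```

View pics/s16.png

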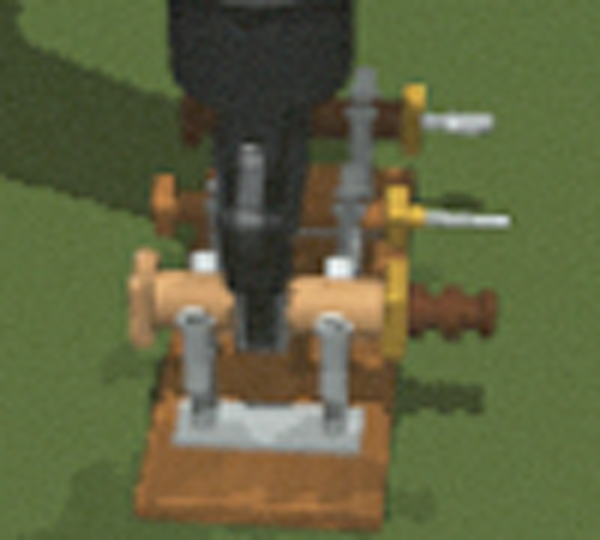

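Call:
{"name": "servo_tool", "arguments": {"plan": [[0,0,-2,0,1],[0,0,-4,0,1],[0,0,-6,0,1],[0,0,-8,0,1],[0,0,-9,0,1],[0,0,-10,0,1],[0,0,-10,0,1],[0,0,-10,0,1],[0,0,-10,0,1],[0,0,-10,0,1]]}}

```text
clock: 21.6
position: [0.5303, 0.0773, 0.0375]
tool_rot: [-3.142, -0.0, -0.103]
force: [-0.6, -0.1, -2.6]
grip_width: 0.0226
```

```bash
python3 - <<'E'
from h import *
o=bot.observe();print(o["position"],o["tool_rot"],o["force"],o["moment"],o["grip_width"])
cv2.imwrite("pics/w17.png",bot.grab_frame("wrist"))
s=bot.grab_frame("side")
cv2.imwrite("pics/s17.png",cv2.resize(s[120:210,270:370],None,fx=6,fy=6,interpolation=cv2.INTER_CUBIC))
yw=-.103
u=np.array([np.cos(yw),np.sin(yw),0]);p=np.array([.5304,.0772,0])
for z in (.072,.078,.084):
  print(z,[((proj("side",p+a*u+[0,0,z])-[270,120])*6).round() for a in (-.055,0,.055)])
E
```

```text
[0.53034955 0.07730468 0.03751299] [-3.14151110e+00 -2.71930554e-05 -1.03271590e-01] [-0.56639065 -0.08394475 -2.59700994] [ 0.23522149 -0.02738207  0.03756364] 0.02259528386785506
0.072 [array([140., 315.]), array([264., 320.]), array([389., 326.])]
0.078 [array([140., 303.]), array([264., 309.]), array([389., 315.])]
0.084 [array([139., 292.]), array([264., 298.]), array([390., 304.])]
```

View pics/s17.png

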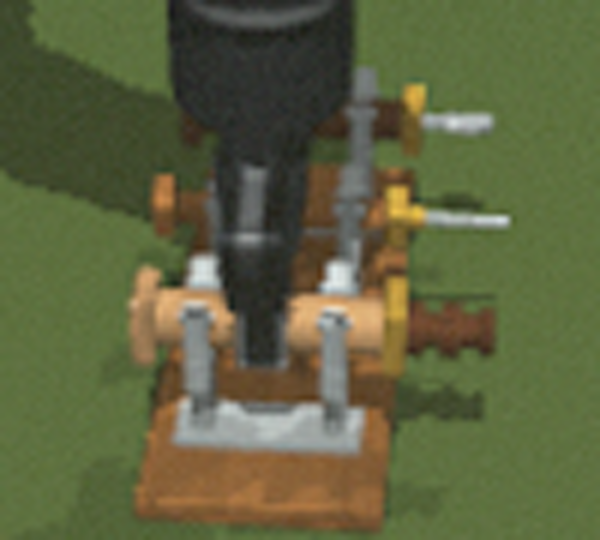

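View pics/w17.png

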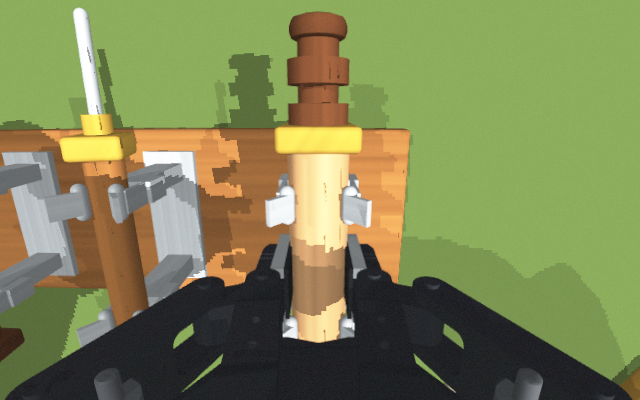

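The lips are over the handle in both clips. I'll press a bit more until I feel the seat.

Call:
{"name": "servo_tool", "arguments": {"plan": [[0,0,-0.5,0,1],[0,0,-1,0,1],[0,0,-1.5,0,1],[0,0,-2,0,1],[0,0,-2.5,0,1],[0,0,-2.5,0,1],[0,0,-2.5,0,1],[0,0,-2.5,0,1],[0,0,-2.5,0,1],[0,0,-2.5,0,1]]}}

```text
clock: 22.53
position: [0.5306, 0.0773, 0.0367]
tool_rot: [-3.141, -0.001, -0.103]
force: [-12.1, -1.8, 39.6]
grip_width: 0.0227
```

39.6 N against the seat, so it's seated. Easing off, opening part way and leaving.

Call:
{"name": "servo_tool", "arguments": {"plan": [[0,0,1,0,1],[0,0,2,0,1],[0,0,2,0,0.2],[0,0,2,0,0],[0,0,2,0,0],[0,0,2,0,0],[0,0,2,0,0],[0,0,2,0,0],[0,0,2,0,0],[0,0,2,0,0]]}}

```text
clock: 23.37
position: [0.5304, 0.0773, 0.037]
tool_rot: [-3.142, -0.0, -0.103]
force: [-0.1, 0.4, -0.7]
grip_width: 0.0427
```

Call:
{"name": "servo_tool", "arguments": {"plan": [[0,0,5,0,0],[0,0,12,0,0],[0,0,25,0,0],[0,0,45,0,0],[0,0,70,0,0],[0,0,100,0,0],[0,0,130,0,0],[0,0,150,0,0],[0,0,158,0,0],[0,0,160,0,0]]}}

```text
clock: 24.2
position: [0.531, 0.0774, 0.199]
tool_rot: [-3.141, -0.003, -0.103]
force: [0.5, 0.2, 0.5]
grip_width: 0.0424
```

Call:
{"name": "servo_tool", "arguments": {"plan": [[0,-15,0,0,0],[-5,-40,0,0,0],[-15,-75,0,0,0],[-25,-110,0,0,0],[-35,-145,0,0,0],[-45,-175,0,0,0],[-50,-195,0,0,0],[-50,-205,0,0,0],[-50,-210,0,0,0],[-50,-210,0,0,0]]}}

```text
clock: 25.03
position: [0.4804, -0.1329, 0.1965]
tool_rot: [-3.141, 0.001, -0.104]
force: [0.1, -0.1, -0.1]
grip_width: 0.0429
```

```bash
python3 - <<'E'
from h import *
o=bot.observe();print(o["clock"],o["position"],o["force"],o["grip_width"])
s=bot.grab_frame("side")
cv2.imwrite("pics/s18.png",cv2.resize(s[120:210,270:370],None,fx=6,fy=6,interpolation=cv2.INTER_CUBIC))
t=bot.grab_frame("top")
cv2.imwrite("pics/t18.png",t)
cv2.imwrite("pics/t18z.png",cv2.resize(t[155:235,190:320],None,fx=6,fy=6,interpolation=cv2.INTER_CUBIC))
for p,yw,zs in (([.5395,.1665,0],-.101,(.072,.08)),([.5304,.0772,0],-.103,(.072,.08))):
  u=np.array([np.cos(yw),np.sin(yw),0])
  for z in zs: print(z,[((proj("side",p+a*u+[0,0,z])-[270,120])*6).round() for a in (-.055,0,.055)])
E
```

```text
25.0333 [ 0.48041137 -0.13286913  0.19646466] [ 0.08678578 -0.08939647 -0.08775491] 0.04285782773757066
0.072 [array([166., 206.]), array([282., 211.]), array([399., 216.])]
0.08 [array([166., 192.]), array([282., 196.]), array([399., 201.])]
0.072 [array([140., 315.]), array([264., 320.]), array([389., 326.])]
0.08 [array([140., 300.]), array([264., 305.]), array([390., 311.])]
```

View pics/s18.png

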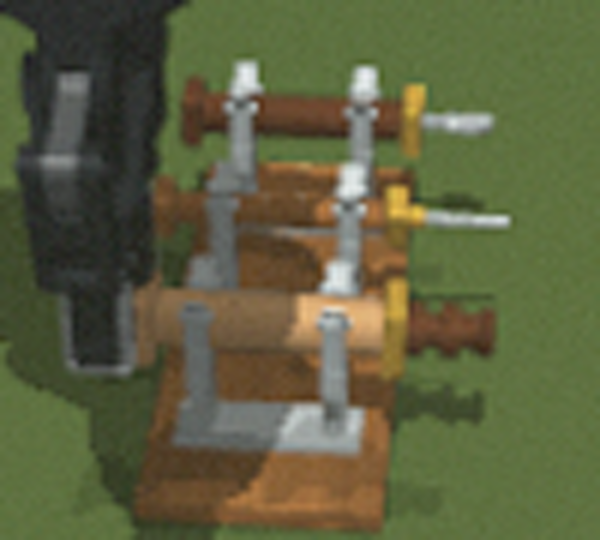

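View pics/t18z.png

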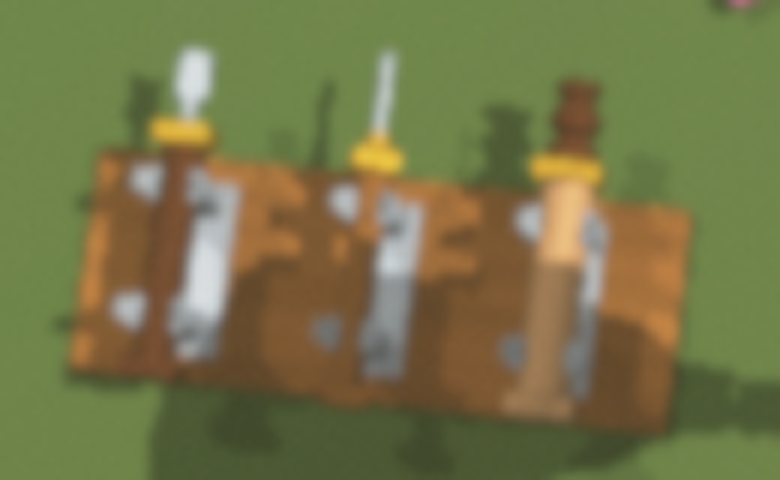

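View pics/t18.png

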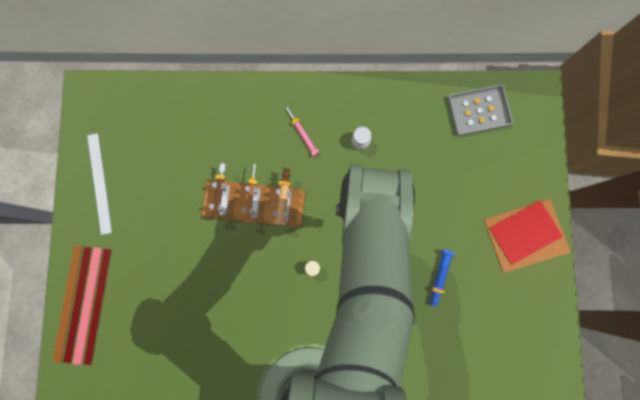

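Both tools look seated. The awl's rear end was partly in shadow behind the gripper, so I'll clear the arm and take one clean check.

Call:
{"name": "servo_tool", "arguments": {"plan": [[-5,-30,10,0,0],[-15,-65,20,0,0],[-25,-100,30,0,0],[-35,-135,40,0,0],[-45,-165,40,0,0],[-55,-190,40,0,0],[-60,-205,40,0,0],[-60,-210,40,0,0],[-60,-210,40,0,0],[-60,-210,40,0,0]]}}

```text
clock: 25.97
position: [0.4213, -0.3412, 0.2367]
tool_rot: [-3.141, 0.0, -0.101]
force: [-0.1, 0.3, 0.4]
grip_width: 0.043
```

```bash
python3 - <<'E'
from h import *
s=np.mean([bot.grab_frame("side").astype(float) for _ in range(6)],0).astype(np.uint8)
cv2.imwrite("pics/s19f.png",s)
cv2.imwrite("pics/s19.png",cv2.resize(s[130:190,285:360],None,fx=10,fy=10,interpolation=cv2.INTER_CUBIC))
for p,yw in (([.5395,.1665,0],-.101),([.5304,.0772,0],-.103),([.548,.256,0],-.101)):
  u=np.array([np.cos(yw),np.sin(yw),0])
  for z in (.072,.08): print(z,[((proj("side",p+a*u+[0,0,z])-[285,130])*10).round() for a in (-.055,0,.055)])
E
```

```text
0.072 [array([127., 243.]), array([320., 251.]), array([515., 260.])]
0.08 [array([126., 219.]), array([320., 227.]), array([516., 236.])]
0.072 [array([ 84., 424.]), array([291., 434.]), array([499., 444.])]
0.08 [array([ 83., 399.]), array([290., 409.]), array([499., 419.])]
0.072 [array([163.,  84.]), array([344.,  91.]), array([527.,  98.])]
0.08 [array([162.,  60.]), array([344.,  68.]), array([528.,  75.])]
```

View pics/s19.png

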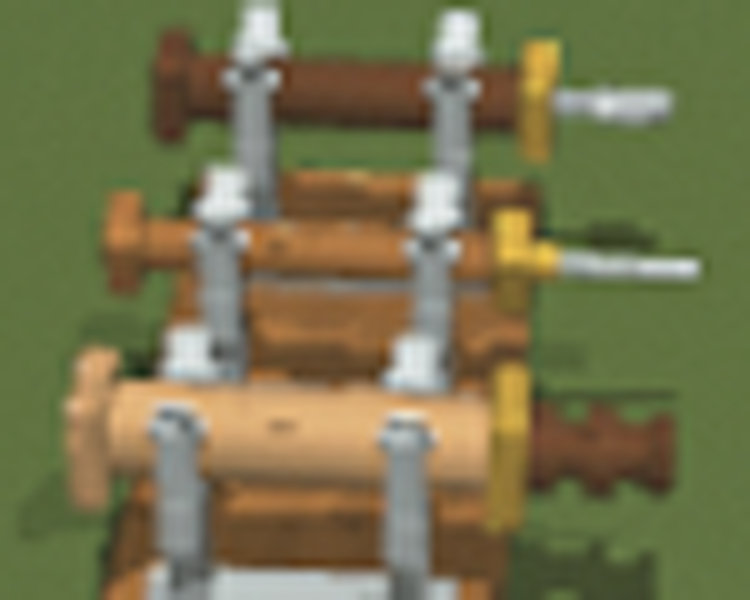

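View pics/s19f.png

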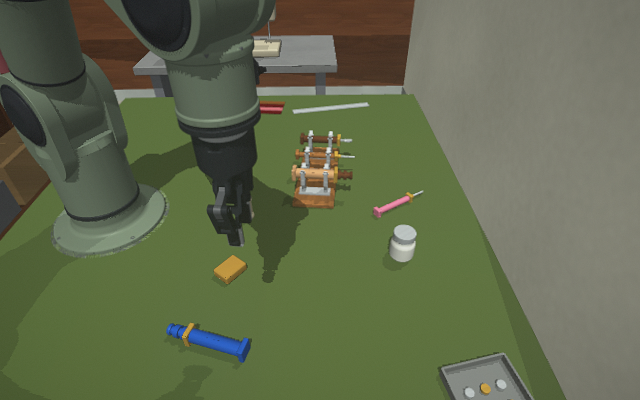

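In the clean view the awl's collars are at (125,243) and (513,258), against a seated prediction of (127,243) and (515,260). The burnisher's are at (92,428) and (507,447), against (84,424) and (499,444), so it is about 2 mm forward and level. Both rest on their seats, and the bystanders haven't moved. Handing in.

```bash
python3 -c "
from workcell import bot
print(bot.job_done()); print(bot.observe()['clock'])"
```

```text
the job is handed in; nothing more can be done
None
the job is handed in; nothing more can be done
```

Both tools are clipped in: the awl in the slim pair (middle of the rack) and the burnisher in the thick pair (right), both with the working end forward. I handed the job in at about 26 s.

**Awl:** It did not go as planned. The first grasp closed above the handle without touching it, because the shut fingertips sit about 23 mm behind the nominal TCP. On the retry, my grip slipped partway through the press, and the shut fingers pushed the awl home from above. Wrist force was 55 N, below the 120 N limit.

**Burnisher:** I gripped it deeper and it went in cleanly. It met the seat at about 40 N before I let go.

**Last checks:** In the side view, the collars of both tools were within about 1 mm of the predicted seated height. All four clips had their lips over the handles. The burnisher sits about 2 mm forward of centre, inside the 15 mm of play. The creaser, spool, jar, wax and the coloured look-alikes showed no visible movement. The gripper was clear of everything and read no force.

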